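# Unlock the plating turntable and index it three clicks

## Task

Lift the red locking ring up off its post on the plating turntable and stand it flat in the orange tray. Then swing the turntable's blue-pinned lever clockwise (seen from above) exactly three clicks, counting them by feel and never going on past the third, and finish while still holding the lever there against its return spring. Leave the dish stack, tube rack and jar where they are.

Things in the scene. Friction and masses are not known exactly. Their poses are not given: they have to be found in the camera images.
- lock_ring: Red collar, 64 mm across, 22 mm high, 22 mm hole, 60 to 130 g, with a rigid bail. Origin: centre of its underside, z up. Grip bar: red, 60 mm long along the ring's x axis, 12 x 12 mm in section, centred 70 mm above the origin, on two 8 mm rods at x = -26 and +26 mm. It sits round the post, in the way of the lever's end: no click is possible until it is off.
- post (a point): Top end, at z = 85 mm, of the fixed steel post, 12 mm thick, on a 44 mm dark boss whose top (the ring's seat) is at z = 40 mm. Lift the ring straight up 50 mm or more to clear it. The post stands 165 mm from the pivot axis, outside the sweep of the bare lever.
- tray: Open orange tray, fixed, 150 x 150 mm outside, walls 4 mm thick and 16 mm high, inner floor 4 mm above the table. Origin: centre of its underside, x and y along its sides.
- turntable (a joint): Angle of turntable and lever about the upright axis through pivot. 0 = back stop, grows clockwise seen from above; clicks at 0.22, 0.44, 0.66 rad and so on, end stop 1.2. A spring always pushes it back to 0: it stays nowhere by itself. Resistance felt at the pin is least on each click (1 to 3 N) and greatest midway between clicks (7 to 9 N).
- lever_pin (a point): Centre of the top end of the upright blue pin on the lever: 16 mm thick, 48 mm tall, top at z = 105 mm, 115 mm from the pivot axis; moves with the lever. The lever's aluminium bar (top at z = 57 mm, 16 mm wide) runs 30 mm on outwards past the pin. Dots on the base mark the clicks under the bar, 94 mm from the axis; the third click's is larger and green.
- pivot (a point): Point on the turntable's upright axis, on top of the clipped-on petri dish (88 mm across, top at z = 67 mm, clip pins to z = 69 mm). The grey base is fixed.
- dish_stack: Bystander: three clear petri dishes stacked, 90 mm across, 45 mm high. Origin: centre of underside.
- tube_rack: Bystander: orange test-tube rack on a wooden foot, 80 x 200 mm, tubes up to 99 mm high. Origin: centre of underside.
- jar: Bystander: small glass jar with red cap, 56 mm across, 75 mm high. Origin: centre of underside.
Things that resemble listed ones, but are neither listed nor needed, are in the scene too. What is shaped like the lock_ring but turquoise is not meant. Of the things that look like the tray, take the one that is farthest to the robot's right at the start.

How it is judged (in metres and radians):
On the way, in this order (a step that is already met when the one before it is completed fails the run):
1. the ring is held by the fingers, lifted clear above its post (height (world z) of lock_ring above 0.087 m and contact force between the fingers and lock_ring above 1 N), for 0.1 s.
2. the ring stands flat in the tray, let go (x of lock_ring in the frame of tray between -0.045 and 0.045 m and y of lock_ring in the frame of tray between -0.045 and 0.045 m and height (world z) of lock_ring below 0.01 m and angle between lock_ring's own z axis and vertical below 0.15 rad and contact force between the fingers and lock_ring below 0.1 N), for 0.2 s.
3. the fingers hold the lever at the third click (value of joint turntable between 0.583 and 0.737 rad and contact force between the fingers and turntable above 1 N), for 0.2 s.
At the end, for the whole second after the job is handed in: The fingers still hold the lever (more than 1 N on it), at rest at the third click (within 0.35 of a click, joint 0.583 to 0.737 rad), and the ring stands flat on the tray's floor, centre within 45 mm of the tray's centre along both sides, let go (all of step 2 and all of step 3 and velocity of joint turntable between -0.05 and 0.05 rad/s); the arm keeps its last pose, push and grip.
It fails at once if the lever goes past the third click (more than 3.6 clicks) (value of joint turntable above 0.792 rad).
It fails at once if the stack of dishes is shifted by more than 20 mm or tipped (distance of dish_stack from where it was at the start of the episode above 0.02 m or angle between dish_stack's own z axis and vertical above 0.25 rad).
It fails at once if the tube rack is shifted by more than 20 mm or tipped (distance of tube_rack from where it was at the start of the episode above 0.02 m or angle between tube_rack's own z axis and vertical above 0.25 rad).
It fails at once if the glass jar is shifted by more than 20 mm or tipped (distance of jar from where it was at the start of the episode above 0.02 m or angle between jar's own z axis and vertical above 0.25 rad).
It also fails if it takes over 64 s, if anything falls off the work surface, if the arm or the gripper's body presses on something with over 40 N, if the wrist force passes 120 N, or if a joint passes its speed limit or range.

## Robot

A 6-joint arm with a two-finger parallel gripper is mounted at the origin on the work surface. World frame = base frame: x ahead of the robot, y to its left, z up, the work surface at z = 0. Lengths are in m, angles in degrees, forces in N, time in s.
With the tool pointing down it reaches from about 0.325 to 0.85 m from the base axis. Payload 15.5 kg.
Tool frame: the origin (TCP) lies between the finger pads; the fingertips stand env.tips_ahead ahead of it and the grasp point (between the pads) lies 2 mm behind it (env.tips_ahead is the distance from the TCP to the fingertips, in m); z points along the fingers, y is the direction in which the jaws open and shut (so a half turn about z gives the same grasp; the last joint's range is limited). The gripper opens to 91 mm and grips with 3 to 60 N. Pads are 32 mm wide; open, the fingers measure 118 mm over their backs; the gripper's body (76 mm by 178 mm) begins 60 mm behind the grasp point.
Start: joints at [-72.164, 28.281, 77.091, -0, 74.628, -5.472], TCP at [0.247, -0.574, 0.231] pointing down, gripper open.
Joint ranges: [-166.48, 166.48], [-47.26, 123.95], [12.59, 153.08], [-70.14, 250.14], [6.76, 159.57], [-176.63, 176.63]. Speed limits (degrees/s): [108.29, 108.29, 147.25, 172.46, 172.46, 172.46].

## Interface

Orientations are given as [roll, pitch, yaw] about the fixed x, y, z axes, in that order (R = Rz(yaw) Ry(pitch) Rx(roll)).
In Python, from cell import monitor, imaging, env gives the robot as it stands. The module is installed in compiled form; this text tells all that it offers.
- The arm moves only by the shell command python3 -m jog 'ROWS' [FORCE]. ROWS is JSON, a list of rows, each an object of numbers: "rx", "ry", "rz": the turn, a rotation vector about the tool's x, y, z in rad; "tx", "ty", "tz": the shift along the tool's x, y, z in m; "hand": the opening, from 0 (shut) to 1 (fully open). A call has exactly 10 rows; each row shifts and turns the commanded pose from where the row before left it, along the tool's axes as they then stand; what a row does not reach is not made up. A row lasts 1/12 s, in which the tool goes at most 41.7 mm and 7.16 degrees, less where a joint would pass 70% of its speed; a pose out of reach is approached as far as the arm can. A call with a gripper value outside its range is refused whole. The fingers move at their own pace and stop on an object; FORCE is the grip in N (left out, the last holds). Time passes only in rows, so rows that do not move let the fingers close, or fill a call up. It gives the time, the measured TCP pose, the force and the opening at its end, in the units of the state.
- monitor.get_obs(): the state, without advancing time (a new reading comes with each control period).
- imaging.snapshot(name): name is "side" or "top"; returns a dict with "image" (480x640x3 uint8, blue, green, red), "z_map" (480x640 float32, m along the optical axis (not along the pixel's ray), 0 where there is no reading), "K" (3x3 intrinsics, pixels), "rvec" (rotation vector, rad) and "tvec" (3), from world to camera coordinates, as OpenCV has them. Camera axes: x right, y down, z forward; pixel columns grow to the right and rows downward; lengths in m; the calibration is good to about 2 mm. A picture is of the moment at which its call begins.
- env.sign_off(): hands the job in, once; it reports no verdict.
The state is a dict: "time": time; "joint_positions": joint angles; "qvel": joint speeds; "effort": joint torques, N m; "tool_pos": TCP position; "ee_rot": TCP orientation; "ft_force": force on the tool from outside, world axes, zero at the start; "torque": the same for the moment, N m; "gripper_width": opening from 0.0 (shut) to 1.0 (fully open).
Only numpy, scipy, OpenCV 4.12 (cv2) and the standard library are available. Lean on these libraries where they do the work, as an engineer would, in place of code of your own. Each camera call takes 0.05 s, during which the arm holds its last target.

## Working session

There is one attempt and no reset: what is moved stays moved. The work goes in short steps, Python scripts to look and compute and a shell command to move; the robot and the scene stay as the last step left them, time stands still between calls to the robot, and variables do not carry over. Pictures are saved under pics/ and viewed, and the job is handed in when it is done.

```bash
mkdir -p pics; python3 - <<'E'
from cell import monitor, imaging, env
import cv2
o=monitor.get_obs()
print({k:o[k] for k in o}); print(env.tips_ahead)
for n in("top","side"):
    s=imaging.snapshot(n); cv2.imwrite(f"pics/{n}0.png",s["image"]); print(n,s["K"],s["rvec"],s["tvec"])
E
```

```text
{'time': 0.0, 'joint_positions': array([-7.21650935e+01,  2.83165948e+01,  7.71287630e+01,  5.18458734e-04,
        7.46265177e+01, -5.47028362e+00]), 'qvel': array([-0.0333647 , -0.08684048,  0.00979166,  0.04244135, -0.02058491,
       -0.09090598]), 'effort': array([ 1.97700087e-03, -8.78801537e+01, -3.81844032e+01,  7.07163359e-02,
        5.32093900e-02, -8.11712016e-05]), 'tool_pos': array([ 0.24717607, -0.5736492 ,  0.23031003]), 'ee_rot': array([-1.79928499e+02, -7.34931534e-03,  2.33050477e+01]), 'ft_force': array([-0.12040332,  0.24455339,  0.42518033]), 'torque': array([-0.023135  ,  0.00198866,  0.03318752]), 'gripper_width': 1.0047925914183282}
0.017
top [[456.58485589   0.         310.94108125]
 [  0.         456.58485589 239.22349553]
 [  0.           0.           1.        ]] [ 2.15389704 -2.16919161  0.15970502] [0.06043353 0.61429719 0.97034691]
side [[438.62610845   0.         318.05940719]
 [  0.         438.62610845 239.20618037]
 [  0.           0.           1.        ]] [ 0.49951803 -2.75021572  1.08094882] [0.5771503  0.16867934 0.77066589]
```

View pics/top0.png

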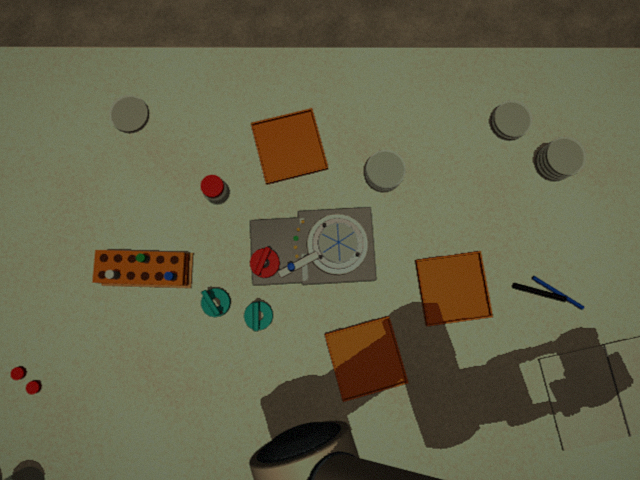

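View pics/side0.png

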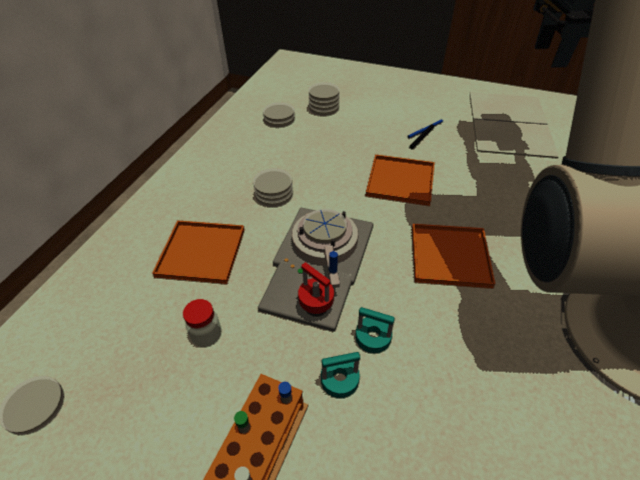

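The top view shows three tray-like things at (290,146), (455,288) and (366,358). It also shows the red ring at (265,262), two turquoise lookalike rings at (216,302) and (258,315), and the blue pin at about (291,266). The jar's red cap is at (212,187). I'll measure these next and enlarge the key ones.

```bash
cat > h.py <<'E'
import numpy as np, cv2
from cell import monitor, imaging, env
def ray(s,uv,z):
    R=cv2.Rodrigues(s["rvec"])[0]; c=-R.T@s["tvec"].ravel()
    p=cv2.undistortPoints(np.array([[uv]],float),s["K"],None).ravel()
    d=R.T@np.array([p[0],p[1],1]); return c+d*(z-c[2])/d[2]
def proj(s,P):
    return cv2.projectPoints(np.array(P,float).reshape(-1,1,3),s["rvec"],s["tvec"],s["K"],None)[0].reshape(-1,2)
def cloud(s):
    R=cv2.Rodrigues(s["rvec"])[0]; z=s["z_map"].astype(float)
    v,u=np.mgrid[:480,:640]; K=s["K"]
    P=np.stack([(u-K[0,2])/K[0,0]*z,(v-K[1,2])/K[1,1]*z,z],-1)
    W=(P-s["tvec"].ravel())@R; W[z==0]=np.nan; return W
E
python3 - <<'E'
from h import *
t=imaging.snapshot("top"); d=imaging.snapshot("side")
for uv in [(290,146),(455,288),(366,358)]: print("tray",uv,ray(t,uv,0.01).round(3))
W=cloud(t); S=cloud(d)
for nm,s,C in(("top",t,W),("side",d,S)):
    hsv=cv2.cvtColor(s["image"],cv2.COLOR_BGR2HSV)
    h,sa,v=hsv[...,0],hsv[...,1],hsv[...,2]
    red=((h<6)|(h>174))&(sa>150)&(v>60)
    bl=(h>105)&(h<130)&(sa>120)&(v>40)
    orr=(h>=7)&(h<20)&(sa>170)&(v>60)
    for n,m in(("red",red),("blue",bl),("orange",orr)):
        k,L,st,c=cv2.connectedComponentsWithStats(m.astype(np.uint8))
        for i in range(1,k):
            if st[i,4]>25:
                p=C[L==i]; p=p[~np.isnan(p[:,0])]
                print(nm,n,c[i].round(1),st[i,4],"xyz med",np.median(p,0).round(3),"zmax",np.percentile(p[:,2],98).round(3) if len(p) else 0)
                if n=="red" and 0.05<np.percentile(p[:,2],98)<0.16:
                    b=p[p[:,2]>0.1]
                    if len(b)>8:
                        q=b[:,:2]-b[:,:2].mean(0); w,V=np.linalg.eigh(np.cov(q.T)); print("   bar",b.mean(0).round(4),"dir",np.degrees(np.arctan2(V[1,1],V[0,1])).round(1),len(b),(q@V[:,1]).min(),(q@V[:,1]).max())
im=cv2.resize(t["image"][200:330,190:390],None,fx=4,fy=4,interpolation=cv2.INTER_CUBIC); cv2.imwrite("pics/c1.png",im)
im=cv2.resize(d["image"][200:340,240:400],None,fx=4,fy=4,interpolation=cv2.INTER_CUBIC); cv2.imwrite("pics/c2.png",im)
im=cv2.resize(t["image"][230:410,310:510],None,fx=3,fy=3,interpolation=cv2.INTER_CUBIC); cv2.imwrite("pics/c3.png",im)
E
```

```text
tray (290, 146) [0.839 0.103 0.01 ]
tray (455, 288) [ 0.506 -0.269  0.01 ]
tray (366, 358) [ 0.354 -0.064  0.01 ]
top red [211.6 185.5] 392 xyz med [0.729 0.271 0.075] zmax 0.078
top red [264.3 262.4] 652 xyz med [0.561 0.155 0.063] zmax 0.118
   bar [0.5616 0.1579 0.1151] dir 157.0 179 -0.02974409187422797 0.029292819106972696
top red [ 16.9 373. ] 130 xyz med [0.33  0.695 0.012] zmax 0.015
top red [ 32.  387.1] 134 xyz med [0.3   0.661 0.012] zmax 0.015
top blue [290.6 266.1] 40 xyz med [0.551 0.099 0.105] zmax 0.107
top blue [168.3 275.4] 57 xyz med [0.535 0.35  0.099] zmax 0.101
top blue [557.2 291.9] 185 xyz med [ 0.497 -0.499  0.009] zmax 0.013
top orange [289.  145.7] 3882 xyz med [0.841 0.105 0.004] zmax 0.017
top orange [139.6 268. ] 2351 xyz med [0.553 0.424 0.063] zmax 0.066
top orange [453.3 287.9] 4279 xyz med [ 0.506 -0.267  0.004] zmax 0.017
top orange [190.  272.1] 26 xyz med [0.546 0.329 0.006] zmax 0.009
top orange [364.7 357.2] 4439 xyz med [ 0.355 -0.061  0.004] zmax 0.016
top orange [364.5 394.7] 52 xyz med [ 0.277 -0.059  0.015] zmax 0.019
side red [314.6 288.9] 795 xyz med [0.562 0.162 0.062] zmax 0.117
   bar [0.5594 0.1581 0.1143] dir 157.0 214 -0.03098605409743447 0.027369557354959953
side red [197.4 311.2] 581 xyz med [0.728 0.27  0.074] zmax 0.076
side blue [418.1 131.6] 53 xyz med [ 0.508 -0.479  0.009] zmax 0.012
side blue [333.3 254.5] 43 xyz med [0.55  0.1   0.104] zmax 0.106
side blue [284.4 387.7] 121 xyz med [0.533 0.35  0.098] zmax 0.101
side orange [400.9 178.5] 2306 xyz med [ 0.505 -0.27   0.004] zmax 0.016
side orange [200.  251.2] 3823 xyz med [0.841 0.105 0.003] zmax 0.016
side orange [450.6 255. ] 3890 xyz med [ 0.353 -0.065  0.004] zmax 0.016
side orange [258.8 432.6] 4424 xyz med [0.551 0.407 0.062] zmax 0.064
```

View pics/c1.png

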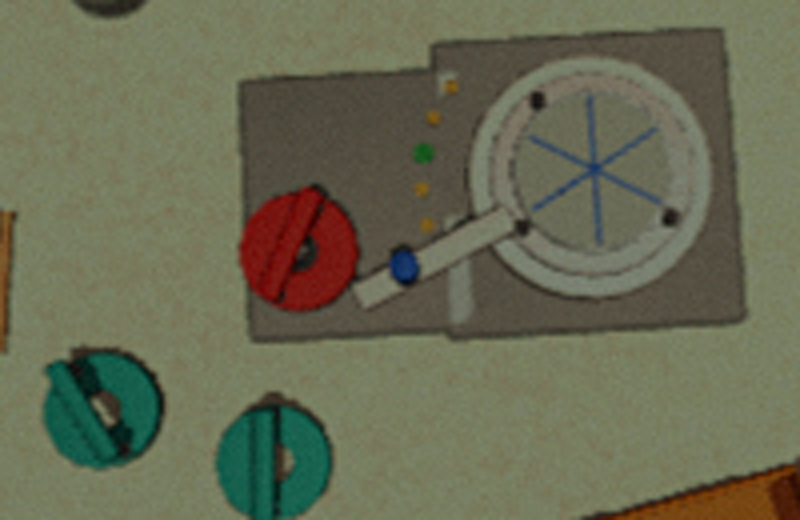

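View pics/c2.png

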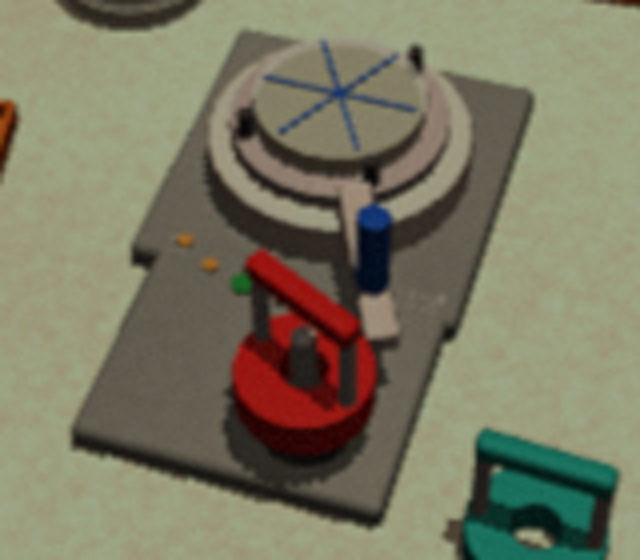

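View pics/c3.png

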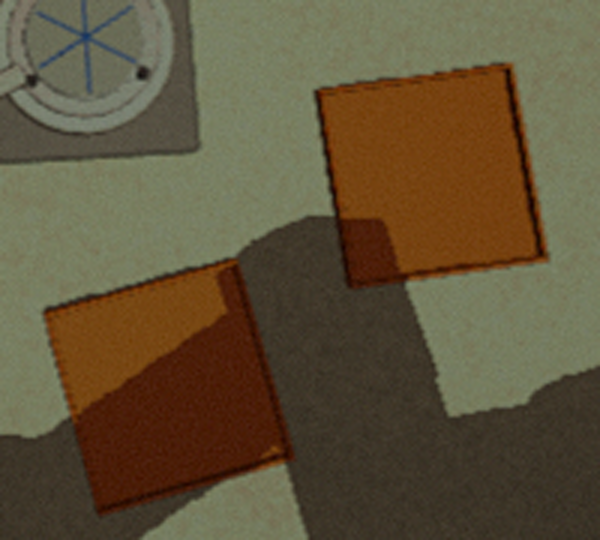

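The crops confirm the targets:
- **Ring:** the red ring with its bail, on the post at (265,262) in the top view. The turquoise ones are ruled out by colour.
- **Tray:** the candidates (290,146), (455,288) and (366,358) have y = +0.10, -0.27 and -0.06. The farthest right is the one at (455,288).

The pin would be hit by fully opened jaws, so I'll approach the bar with the jaws partly open. Next I'll work out the tray, pivot and pin geometry.

```bash
python3 - <<'E'
from h import *
for n in("top","side"):
    s=imaging.snapshot(n); hsv=cv2.cvtColor(s["image"],cv2.COLOR_BGR2HSV)
    m=((hsv[...,0]>=6)&(hsv[...,0]<22)&(hsv[...,1]>150)&(hsv[...,2]>30)).astype(np.uint8)
    C=cloud(s)
    k,L,st,c=cv2.connectedComponentsWithStats(m)
    for i in range(1,k):
        if st[i,4]>1500:
            p=C[L==i]; p=p[(p[:,2]<0.03)]
            if len(p)>1500:
                r=cv2.minAreaRect((p[:,:2]*1000).astype(np.float32)); print(n,"tray",np.round(r[0],1),np.round(r[1],1),r[2])
    # dish top & pin top
    z=C[...,2]
    reg=(C[...,0]>0.5)&(C[...,0]<0.72)&(C[...,1]>-0.09)&(C[...,1]<0.09)
    q=C[reg&(z>0.0635)&(z<0.069)]
    cc=cv2.minEnclosingCircle((q[:,:2]*1000).astype(np.float32)); print(n,"dish",cc,np.median(q,0))
    b=C[(hsv[...,0]>105)&(hsv[...,0]<130)&(hsv[...,1]>100)&(np.abs(C[...,0]-.55)<.03)&(np.abs(C[...,1]-.1)<.03)]
    b=b[b[:,2]>0.1]; print(n,"pin",b.mean(0),len(b), cv2.minEnclosingCircle((b[:,:2]*1000).astype(np.float32)))
    p=C[(np.abs(C[...,0]-.56)<.03)&(np.abs(C[...,1]-.155)<.03)&(z>.08)&(z<.089)]
    g=((hsv[...,0]>50)&(hsv[...,0]<75)&(hsv[...,1]>130)); 
    G=C[g&(np.abs(C[...,0]-.6)<.06)&(np.abs(C[...,1]-.09)<.05)]; print(n,"green",np.median(G,0),len(G))
    # red collar
    m=((hsv[...,0]<6)|(hsv[...,0]>174))&(hsv[...,1]>150)
    e=C[m&(np.abs(C[...,0]-.56)<.06)&(np.abs(C[...,1]-.155)<.06)]; e=e[(e[:,2]>.058)&(e[:,2]<.066)]
    print(n,"collar",cv2.minEnclosingCircle((e[:,:2]*1000).astype(np.float32)))
t=imaging.snapshot("top")
for uv in[(338.2,242)]: print(ray(t,uv,.067))
E
```

```text
top tray [841.5 104.6] [154.4 150.5] 14.002364158630371
top tray [ 506.7 -267.3] [150.8 158.8] 7.436085224151611
top tray [352. -65.] [154.6 153.5] 14.666674613952637
top dish ((604.035400390625, -0.6719689965248108), 52.25336837768555) [ 0.60461506 -0.00124057  0.06677649]
top pin [0.55077607 0.09986423 0.10458521] 40 ((550.4074096679688, 99.73751068115234), 7.5228166580200195)
top green [0.62197029 0.09060983 0.01671292] 16
top collar ((561.7984008789062, 158.203857421875), 31.499643325805664)
side tray [  281.9 -1275. ] [ 29.9 529.4] 89.67283630371094
side tray [1915.6 -794. ] [  31.6 1827.1] 0.1251341551542282
side tray [ 506.2 -265.7] [149.6 155.6] 8.140876770019531
side tray [845.   98.8] [161.7 166.6] 14.139883041381836
side tray [355.  -72.8] [151.  172.1] 14.302196502685547
side dish ((601.7918701171875, -2.2710769176483154), 52.39033126831055) [ 6.02430692e-01 -2.66468915e-04  6.63643865e-02]
side pin [0.54960486 0.09984922 0.10395296] 51 ((549.3004150390625, 98.50923919677734), 8.119654655456543)
side green [0.62072995 0.08891588 0.01752088] 17
side collar ((560.5888671875, 155.2428741455078), 33.097537994384766)
[ 0.60474654 -0.00207121  0.067     ]
```

Pivot is about (0.604, -0.001), the pin is at 118° from it and the green dot is at about 79-80°, which matches 0.66 rad clockwise. I'll move over the ring, level at z = 0.23.

```bash
python3 -m jog '[{"tx":0.029,"ty":-0.027},{"tx":0.029,"ty":-0.027},{"tx":0.029,"ty":-0.027},{"tx":0.029,"ty":-0.027},{"tx":0.029,"ty":-0.027},{"tx":0.029,"ty":-0.027},{"tx":0.029,"ty":-0.027},{"tx":0.029,"ty":-0.027},{"tx":0.029,"ty":-0.027},{"tx":0.029,"ty":-0.027}]'
python3 -m jog '[{"tx":0.029,"ty":-0.027},{"tx":0.029,"ty":-0.027},{"tx":0.029,"ty":-0.027},{"tx":0.029,"ty":-0.027},{"tx":0.029,"ty":-0.027},{"tx":0.029,"ty":-0.027},{"tx":0.029,"ty":-0.027},{"tx":0.029,"ty":-0.027},{"tx":0.029,"ty":-0.027},{"tx":0.025,"ty":-0.027}]'
python3 -m jog '[{"rz":0.081,"hand":0.4},{"rz":0.081,"hand":0.4},{"rz":0.081,"hand":0.4},{"rz":0.081,"hand":0.4},{"rz":0.081,"hand":0.4},{"rz":0.081,"hand":0.4},{"rz":0.081,"hand":0.4},{"rz":0.081,"hand":0.4},{"rz":0.081,"hand":0.4},{"rz":0.081,"hand":0.4}]' 25
```

```text
invalid input
invalid input
invalid input
```

```bash
python3 -m jog '[{"rx":0,"ry":0,"rz":0,"tx":0.029,"ty":-0.027,"tz":0,"hand":1},{"rx":0,"ry":0,"rz":0,"tx":0.029,"ty":-0.027,"tz":0,"hand":1},{"rx":0,"ry":0,"rz":0,"tx":0.029,"ty":-0.027,"tz":0,"hand":1},{"rx":0,"ry":0,"rz":0,"tx":0.029,"ty":-0.027,"tz":0,"hand":1},{"rx":0,"ry":0,"rz":0,"tx":0.029,"ty":-0.027,"tz":0,"hand":1},{"rx":0,"ry":0,"rz":0,"tx":0.029,"ty":-0.027,"tz":0,"hand":1},{"rx":0,"ry":0,"rz":0,"tx":0.029,"ty":-0.027,"tz":0,"hand":1},{"rx":0,"ry":0,"rz":0,"tx":0.029,"ty":-0.027,"tz":0,"hand":1},{"rx":0,"ry":0,"rz":0,"tx":0.029,"ty":-0.027,"tz":0,"hand":1},{"rx":0,"ry":0,"rz":0,"tx":0.029,"ty":-0.027,"tz":0,"hand":1}]'
```

```text
time: 1.18
tool_pos: [0.4072, -0.2095, 0.2311]
ee_rot: [180.0, -0.0, 23.3]
ft_force: [0.3, -0.7, 0.7]
gripper_width: 0.999
```

All keys are required in each row, and that move landed as planned. Second half next, then the turn.

```bash
python3 -m jog '[{"rx":0,"ry":0,"rz":0,"tx":0.0286,"ty":-0.0276,"tz":0,"hand":0.4},{"rx":0,"ry":0,"rz":0,"tx":0.0286,"ty":-0.0276,"tz":0,"hand":0.4},{"rx":0,"ry":0,"rz":0,"tx":0.0286,"ty":-0.0276,"tz":0,"hand":0.4},{"rx":0,"ry":0,"rz":0,"tx":0.0286,"ty":-0.0276,"tz":0,"hand":0.4},{"rx":0,"ry":0,"rz":0,"tx":0.0286,"ty":-0.0276,"tz":0,"hand":0.4},{"rx":0,"ry":0,"rz":0,"tx":0.0286,"ty":-0.0276,"tz":0,"hand":0.4},{"rx":0,"ry":0,"rz":0,"tx":0.0286,"ty":-0.0276,"tz":0,"hand":0.4},{"rx":0,"ry":0,"rz":0,"tx":0.0286,"ty":-0.0276,"tz":0,"hand":0.4},{"rx":0,"ry":0,"rz":0,"tx":0.0286,"ty":-0.0276,"tz":0,"hand":0.4},{"rx":0,"ry":0,"rz":0,"tx":0.0286,"ty":-0.0276,"tz":0,"hand":0.4}]' 25
python3 -m jog '[{"rx":0,"ry":0,"rz":0.081,"tx":0,"ty":0,"tz":0,"hand":0.4},{"rx":0,"ry":0,"rz":0.081,"tx":0,"ty":0,"tz":0,"hand":0.4},{"rx":0,"ry":0,"rz":0.081,"tx":0,"ty":0,"tz":0,"hand":0.4},{"rx":0,"ry":0,"rz":0.081,"tx":0,"ty":0,"tz":0,"hand":0.4},{"rx":0,"ry":0,"rz":0.081,"tx":0,"ty":0,"tz":0,"hand":0.4},{"rx":0,"ry":0,"rz":0.081,"tx":0,"ty":0,"tz":0,"hand":0.4},{"rx":0,"ry":0,"rz":0.081,"tx":0,"ty":0,"tz":0,"hand":0.4},{"rx":0,"ry":0,"rz":0.081,"tx":0,"ty":0,"tz":0,"hand":0.4},{"rx":0,"ry":0,"rz":0.081,"tx":0,"ty":0,"tz":0,"hand":0.4},{"rx":0,"ry":0,"rz":0.081,"tx":0,"ty":0,"tz":0,"hand":0.4}]' 25
```

```text
time: 2.02
tool_pos: [0.5606, 0.1575, 0.231]
ee_rot: [180.0, -0.0, 23.3]
ft_force: [0.7, -0.2, -0.3]
gripper_width: 0.404
time: 2.85
tool_pos: [0.5602, 0.1553, 0.2309]
ee_rot: [180.0, 0.0, -23.3]
ft_force: [0.4, -0.6, -0.6]
gripper_width: 0.399
```

```bash
python3 - <<'E'
from h import *
print(monitor.get_obs()["tool_pos"],monitor.get_obs()["ee_rot"])
s=imaging.snapshot("side"); cv2.imwrite("pics/s2.png",s["image"])
E
```

```text
[0.56024813 0.15532806 0.23090207] [ 1.79997404e+02  6.56190468e-04 -2.33328220e+01]
```

View pics/s2.png

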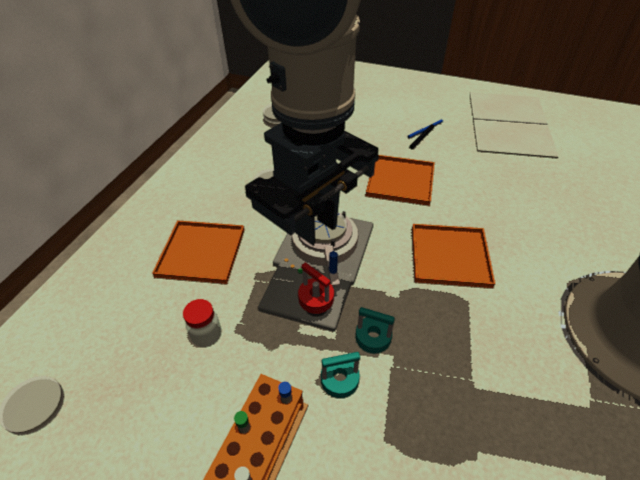

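The side view shows the partly open jaws above the red ring at (316,285), lined up across the bar. Going down 123 mm with a 2 mm correction.

```bash
python3 -m jog '[{"rx":0,"ry":0,"rz":0,"tx":0,"ty":-0.0023,"tz":0.012,"hand":0.4},{"rx":0,"ry":0,"rz":0,"tx":0,"ty":0,"tz":0.018,"hand":0.4},{"rx":0,"ry":0,"rz":0,"tx":0,"ty":0,"tz":0.018,"hand":0.4},{"rx":0,"ry":0,"rz":0,"tx":0,"ty":0,"tz":0.018,"hand":0.4},{"rx":0,"ry":0,"rz":0,"tx":0,"ty":0,"tz":0.016,"hand":0.4},{"rx":0,"ry":0,"rz":0,"tx":0,"ty":0,"tz":0.014,"hand":0.4},{"rx":0,"ry":0,"rz":0,"tx":0,"ty":0,"tz":0.012,"hand":0.4},{"rx":0,"ry":0,"rz":0,"tx":0,"ty":0,"tz":0.009,"hand":0.4},{"rx":0,"ry":0,"rz":0,"tx":0,"ty":0,"tz":0.006,"hand":0.4},{"rx":0,"ry":0,"rz":0,"tx":0,"ty":0,"tz":0,"hand":0.4}]'
python3 -m jog '[{"rx":0,"ry":0,"rz":0,"tx":0,"ty":0,"tz":0,"hand":0.05},{"rx":0,"ry":0,"rz":0,"tx":0,"ty":0,"tz":0,"hand":0.05},{"rx":0,"ry":0,"rz":0,"tx":0,"ty":0,"tz":0,"hand":0.05},{"rx":0,"ry":0,"rz":0,"tx":0,"ty":0,"tz":0,"hand":0.05},{"rx":0,"ry":0,"rz":0,"tx":0,"ty":0,"tz":0,"hand":0.05},{"rx":0,"ry":0,"rz":0,"tx":0,"ty":0,"tz":0,"hand":0.05},{"rx":0,"ry":0,"rz":0,"tx":0,"ty":0,"tz":0,"hand":0.05},{"rx":0,"ry":0,"rz":0,"tx":0,"ty":0,"tz":0,"hand":0.05},{"rx":0,"ry":0,"rz":0,"tx":0,"ty":0,"tz":0,"hand":0.05},{"rx":0,"ry":0,"rz":0,"tx":0,"ty":0,"tz":0,"hand":0.05}]' 25
```

```text
time: 3.73
tool_pos: [0.5607, 0.1574, 0.1069]
ee_rot: [180.0, 0.1, -23.1]
ft_force: [0.6, -0.4, -0.6]
gripper_width: 0.403
time: 4.57
tool_pos: [0.5614, 0.1575, 0.1084]
ee_rot: [-180.0, -0.0, -23.1]
ft_force: [-1.5, -0.8, 6.0]
gripper_width: 0.128
```

The jaws stopped at 0.128, which is 11.7 mm, so they hold the 12 mm bar. Lifting straight up.

```bash
python3 -m jog '[{"rx":0,"ry":0,"rz":0,"tx":0,"ty":0,"tz":-0.004,"hand":0.05},{"rx":0,"ry":0,"rz":0,"tx":0,"ty":0,"tz":-0.008,"hand":0.05},{"rx":0,"ry":0,"rz":0,"tx":0,"ty":0,"tz":-0.012,"hand":0.05},{"rx":0,"ry":0,"rz":0,"tx":0,"ty":0,"tz":-0.012,"hand":0.05},{"rx":0,"ry":0,"rz":0,"tx":0,"ty":0,"tz":-0.012,"hand":0.05},{"rx":0,"ry":0,"rz":0,"tx":0,"ty":0,"tz":-0.012,"hand":0.05},{"rx":0,"ry":0,"rz":0,"tx":0,"ty":0,"tz":-0.012,"hand":0.05},{"rx":0,"ry":0,"rz":0,"tx":0,"ty":0,"tz":-0.012,"hand":0.05},{"rx":0,"ry":0,"rz":0,"tx":0,"ty":0,"tz":-0.008,"hand":0.05},{"rx":0,"ry":0,"rz":0,"tx":0,"ty":0,"tz":-0.004,"hand":0.05}]'
python3 - <<'E'
from h import *
s=imaging.snapshot("side"); cv2.imwrite("pics/s3.png",s["image"])
E
```

```text
time: 5.4
tool_pos: [0.5616, 0.1576, 0.2055]
ee_rot: [-179.9, -0.1, -23.1]
ft_force: [1.1, 0.3, -0.7]
gripper_width: 0.133
```

View pics/s3.png

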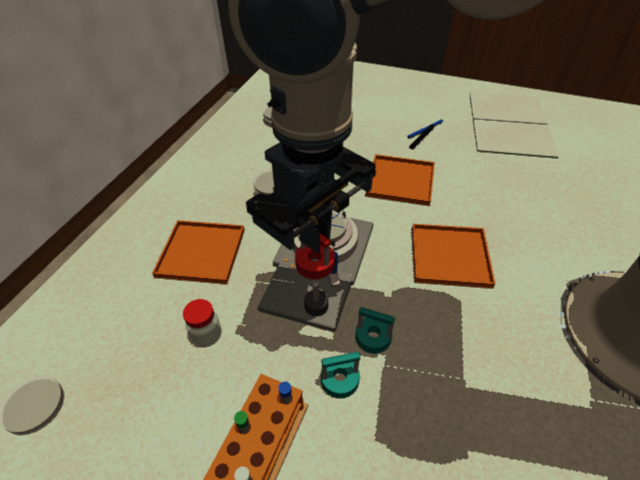

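The side view shows the red ring hanging level from the jaws at (316,255), and the bare post at (316,298). Carrying it to the tray.

```bash
python3 -m jog '[{"rx":0,"ry":0,"rz":0,"tx":0.002,"ty":0.008,"tz":0,"hand":0.05},{"rx":0,"ry":0,"rz":0,"tx":0.004,"ty":0.016,"tz":0,"hand":0.05},{"rx":0,"ry":0,"rz":0,"tx":0.007,"ty":0.025,"tz":0,"hand":0.05},{"rx":0,"ry":0,"rz":0,"tx":0.007,"ty":0.025,"tz":0,"hand":0.05},{"rx":0,"ry":0,"rz":0,"tx":0.007,"ty":0.025,"tz":0,"hand":0.05},{"rx":0,"ry":0,"rz":0,"tx":0.007,"ty":0.025,"tz":0,"hand":0.05},{"rx":0,"ry":0,"rz":0,"tx":0.007,"ty":0.025,"tz":0,"hand":0.05},{"rx":0,"ry":0,"rz":0,"tx":0.007,"ty":0.025,"tz":0,"hand":0.05},{"rx":0,"ry":0,"rz":0,"tx":0.007,"ty":0.025,"tz":0,"hand":0.05},{"rx":0,"ry":0,"rz":0,"tx":0.007,"ty":0.025,"tz":0,"hand":0.05}]'
python3 -m jog '[{"rx":0,"ry":0,"rz":0,"tx":0.007,"ty":0.025,"tz":0,"hand":0.05},{"rx":0,"ry":0,"rz":0,"tx":0.007,"ty":0.025,"tz":0,"hand":0.05},{"rx":0,"ry":0,"rz":0,"tx":0.007,"ty":0.025,"tz":0,"hand":0.05},{"rx":0,"ry":0,"rz":0,"tx":0.007,"ty":0.025,"tz":0,"hand":0.05},{"rx":0,"ry":0,"rz":0,"tx":0.007,"ty":0.025,"tz":0,"hand":0.05},{"rx":0,"ry":0,"rz":0,"tx":0.007,"ty":0.025,"tz":0,"hand":0.05},{"rx":0,"ry":0,"rz":0,"tx":0.005,"ty":0.020,"tz":0,"hand":0.05},{"rx":0,"ry":0,"rz":0,"tx":0.003,"ty":0.012,"tz":0,"hand":0.05},{"rx":0,"ry":0,"rz":0,"tx":0.001,"ty":0.006,"tz":0,"hand":0.05},{"rx":0,"ry":0,"rz":0,"tx":0,"ty":0,"tz":0,"hand":0.05}]'
python3 - <<'E'
from h import *
s=imaging.snapshot("side"); cv2.imwrite("pics/s4.png",s["image"])
o=monitor.get_obs(); print(o["tool_pos"],o["ee_rot"])
E
```

```text
time: 6.28
tool_pos: [0.5292, -0.0745, 0.2032]
ee_rot: [180.0, 0.1, -23.1]
ft_force: [0.5, -0.6, -0.6]
gripper_width: 0.13
time: 7.12
tool_pos: [0.5029, -0.2665, 0.2034]
ee_rot: [-180.0, 0.0, -23.2]
ft_force: [-0.7, -0.3, -0.4]
gripper_width: 0.129
[ 0.50309633 -0.26555305  0.20352531] [-1.79977143e+02  4.70970126e-02 -2.31371177e+01]
```

View pics/s4.png

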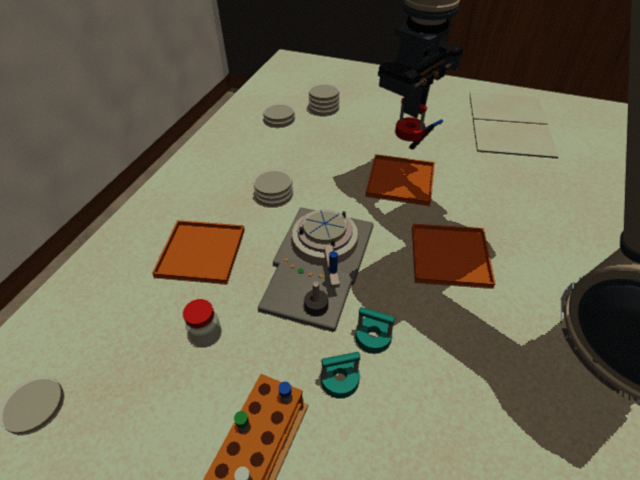

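The side view shows the ring held above the chosen tray (ring at (410,128), tray at (401,178)). It sits within 4 mm of the tray centre. Lowering it now.

```bash
python3 -m jog '[{"rx":0,"ry":0,"rz":0,"tx":0.003,"ty":0,"tz":0.008,"hand":0.05},{"rx":0,"ry":0,"rz":0,"tx":0,"ty":0,"tz":0.016,"hand":0.05},{"rx":0,"ry":0,"rz":0,"tx":0,"ty":0,"tz":0.020,"hand":0.05},{"rx":0,"ry":0,"rz":0,"tx":0,"ty":0,"tz":0.020,"hand":0.05},{"rx":0,"ry":0,"rz":0,"tx":0,"ty":0,"tz":0.020,"hand":0.05},{"rx":0,"ry":0,"rz":0,"tx":0,"ty":0,"tz":0.018,"hand":0.05},{"rx":0,"ry":0,"rz":0,"tx":0,"ty":0,"tz":0.012,"hand":0.05},{"rx":0,"ry":0,"rz":0,"tx":0,"ty":0,"tz":0.008,"hand":0.05},{"rx":0,"ry":0,"rz":0,"tx":0,"ty":0,"tz":0.004,"hand":0.05},{"rx":0,"ry":0,"rz":0,"tx":0,"ty":0,"tz":0.003,"hand":0.05}]'
python3 -m jog '[{"rx":0,"ry":0,"rz":0,"tx":0,"ty":0,"tz":0.001,"hand":0.05},{"rx":0,"ry":0,"rz":0,"tx":0,"ty":0,"tz":0.001,"hand":0.05},{"rx":0,"ry":0,"rz":0,"tx":0,"ty":0,"tz":0,"hand":0.05},{"rx":0,"ry":0,"rz":0,"tx":0,"ty":0,"tz":0,"hand":0.05},{"rx":0,"ry":0,"rz":0,"tx":0,"ty":0,"tz":0,"hand":0.05},{"rx":0,"ry":0,"rz":0,"tx":0,"ty":0,"tz":0,"hand":0.05},{"rx":0,"ry":0,"rz":0,"tx":0,"ty":0,"tz":0,"hand":0.05},{"rx":0,"ry":0,"rz":0,"tx":0,"ty":0,"tz":0,"hand":0.05},{"rx":0,"ry":0,"rz":0,"tx":0,"ty":0,"tz":0,"hand":0.05},{"rx":0,"ry":0,"rz":0,"tx":0,"ty":0,"tz":0,"hand":0.05}]'
```

```text
time: 8.0
tool_pos: [0.5064, -0.2664, 0.0745]
ee_rot: [-180.0, 0.0, -23.1]
ft_force: [0.3, 0.3, -1.2]
gripper_width: 0.131
time: 8.83
tool_pos: [0.5062, -0.267, 0.0729]
ee_rot: [-180.0, -0.0, -23.1]
ft_force: [-0.3, -0.3, -0.7]
gripper_width: 0.13
```

```bash
python3 -m jog '[{"rx":0,"ry":0,"rz":0,"tx":0,"ty":0,"tz":0.001,"hand":0.13},{"rx":0,"ry":0,"rz":0,"tx":0,"ty":0,"tz":0,"hand":0.13},{"rx":0,"ry":0,"rz":0,"tx":0,"ty":0,"tz":0,"hand":0.15},{"rx":0,"ry":0,"rz":0,"tx":0,"ty":0,"tz":0,"hand":0.2},{"rx":0,"ry":0,"rz":0,"tx":0,"ty":0,"tz":0,"hand":0.3},{"rx":0,"ry":0,"rz":0,"tx":0,"ty":0,"tz":0,"hand":0.4},{"rx":0,"ry":0,"rz":0,"tx":0,"ty":0,"tz":0,"hand":0.4},{"rx":0,"ry":0,"rz":0,"tx":0,"ty":0,"tz":0,"hand":0.4},{"rx":0,"ry":0,"rz":0,"tx":0,"ty":0,"tz":0,"hand":0.4},{"rx":0,"ry":0,"rz":0,"tx":0,"ty":0,"tz":0,"hand":0.4}]'
python3 -m jog '[{"rx":0,"ry":0,"rz":0,"tx":0,"ty":0,"tz":-0.005,"hand":0.4},{"rx":0,"ry":0,"rz":0,"tx":0,"ty":0,"tz":-0.01,"hand":0.4},{"rx":0,"ry":0,"rz":0,"tx":0,"ty":0,"tz":-0.016,"hand":0.4},{"rx":0,"ry":0,"rz":0,"tx":0,"ty":0,"tz":-0.016,"hand":0.4},{"rx":0,"ry":0,"rz":0,"tx":0,"ty":0,"tz":-0.016,"hand":0.4},{"rx":0,"ry":0,"rz":0,"tx":0,"ty":0,"tz":-0.016,"hand":0.4},{"rx":0,"ry":0,"rz":0,"tx":0,"ty":0,"tz":-0.016,"hand":0.4},{"rx":0,"ry":0,"rz":0,"tx":0,"ty":0,"tz":-0.016,"hand":0.4},{"rx":0,"ry":0,"rz":0,"tx":0,"ty":0,"tz":-0.010,"hand":0.4},{"rx":0,"ry":0,"rz":0,"tx":0,"ty":0,"tz":-0.005,"hand":0.4}]'
python3 - <<'E'
from h import *
s=imaging.snapshot("side"); cv2.imwrite("pics/s5.png",cv2.resize(s["image"][60:320,230:530],None,fx=2.5,fy=2.2))
for n in("side","top"):
    s=imaging.snapshot(n); C=cloud(s); hsv=cv2.cvtColor(s["image"],cv2.COLOR_BGR2HSV)
    m=((hsv[...,0]<5)|(hsv[...,0]>174))&(hsv[...,1]>150)&(np.abs(C[...,0]-.506)<.1)&(np.abs(C[...,1]+.267)<.1)
    p=C[m]; 
    if len(p)>20:
        print(n,len(p),np.percentile(p[:,2],[2,50,98]).round(3))
        e=p[(p[:,2]>.02)&(p[:,2]<.03)]
        if len(e)>5: print("collar",cv2.minEnclosingCircle((e[:,:2]*1000).astype(np.float32)),"z",np.median(e[:,2]))
    b=(hsv[...,0]>105)&(hsv[...,0]<130)&(hsv[...,1]>100)&(np.abs(C[...,0]-.55)<.04)&(np.abs(C[...,1]-.1)<.04)&(C[...,2]>.1)
    q=C[b]; print(n,"pin",q.mean(0) if len(q) else None,len(q))
E
```

```text
time: 9.67
tool_pos: [0.5062, -0.267, 0.0719]
ee_rot: [-180.0, 0.0, -23.1]
ft_force: [-0.3, -0.3, 0.3]
gripper_width: 0.4
time: 10.5
tool_pos: [0.5067, -0.2673, 0.2]
ee_rot: [180.0, -0.1, -23.1]
ft_force: [0.5, 0.2, -0.7]
gripper_width: 0.398
side 613 [0.008 0.025 0.367]
collar ((507.1593322753906, -266.6192321777344), 33.31890869140625) z 0.025093631879203764
side pin [0.54944388 0.10023959 0.10417865] 52
top 458 [0.017 0.027 0.544]
collar ((506.1796875, -265.22833251953125), 32.23126983642578) z 0.025298779805132978
top pin [0.55080127 0.09980172 0.10494943] 40
```

View pics/s5.png

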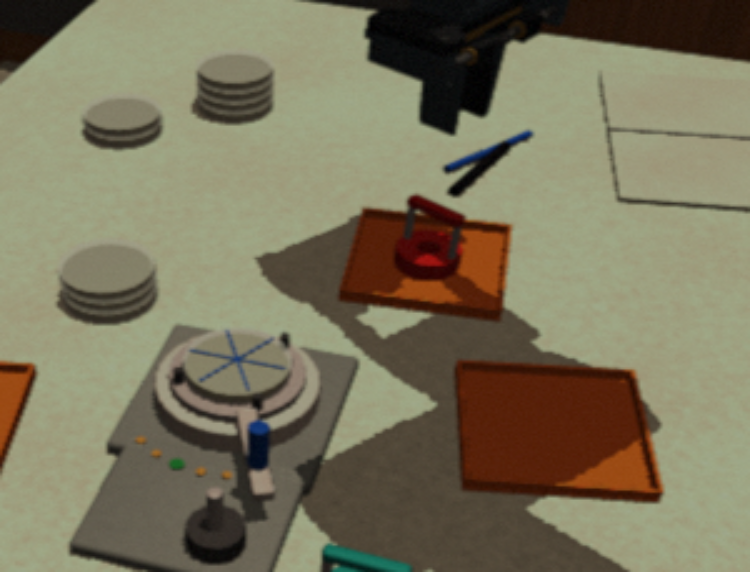

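The ring stands flat in the right tray. Its collar top is at z = 0.025 and its centre is about (0.507, -0.266). The pin is still at (0.550, 0.100).

For the lever I'll turn the jaws to yaw 99.3°, the tangent at mid-swing, and grip the pin. First I'll move over the pin.

```bash
python3 -m jog '[{"rx":0,"ry":0,"rz":0,"tx":-0.0104,"ty":-0.0355,"tz":0,"hand":0.5},{"rx":0,"ry":0,"rz":0,"tx":-0.0104,"ty":-0.0355,"tz":0,"hand":0.5},{"rx":0,"ry":0,"rz":0,"tx":-0.0104,"ty":-0.0355,"tz":0,"hand":0.5},{"rx":0,"ry":0,"rz":0,"tx":-0.0104,"ty":-0.0355,"tz":0,"hand":0.5},{"rx":0,"ry":0,"rz":0,"tx":-0.0104,"ty":-0.0355,"tz":0,"hand":0.5},{"rx":0,"ry":0,"rz":0,"tx":-0.0104,"ty":-0.0355,"tz":0,"hand":0.5},{"rx":0,"ry":0,"rz":0,"tx":-0.0104,"ty":-0.0355,"tz":0,"hand":0.5},{"rx":0,"ry":0,"rz":0,"tx":-0.0104,"ty":-0.0355,"tz":0,"hand":0.5},{"rx":0,"ry":0,"rz":0,"tx":-0.0104,"ty":-0.0355,"tz":0,"hand":0.5},{"rx":0,"ry":0,"rz":0,"tx":-0.0104,"ty":-0.0355,"tz":0,"hand":0.5}]' 30
python3 -m jog '[{"rx":0,"ry":0,"rz":-0.119,"tx":0,"ty":0,"tz":0,"hand":0.5},{"rx":0,"ry":0,"rz":-0.119,"tx":0,"ty":0,"tz":0,"hand":0.5},{"rx":0,"ry":0,"rz":-0.119,"tx":0,"ty":0,"tz":0,"hand":0.5},{"rx":0,"ry":0,"rz":-0.119,"tx":0,"ty":0,"tz":0,"hand":0.5},{"rx":0,"ry":0,"rz":-0.119,"tx":0,"ty":0,"tz":0,"hand":0.5},{"rx":0,"ry":0,"rz":-0.119,"tx":0,"ty":0,"tz":0,"hand":0.5},{"rx":0,"ry":0,"rz":-0.119,"tx":0,"ty":0,"tz":0,"hand":0.5},{"rx":0,"ry":0,"rz":-0.119,"tx":0,"ty":0,"tz":0,"hand":0.5},{"rx":0,"ry":0,"rz":-0.119,"tx":0,"ty":0,"tz":0,"hand":0.5},{"rx":0,"ry":0,"rz":-0.119,"tx":0,"ty":0,"tz":0,"hand":0.5}]'
python3 -m jog '[{"rx":0,"ry":0,"rz":-0.119,"tx":0,"ty":0,"tz":0,"hand":0.5},{"rx":0,"ry":0,"rz":-0.119,"tx":0,"ty":0,"tz":0,"hand":0.5},{"rx":0,"ry":0,"rz":-0.119,"tx":0,"ty":0,"tz":0,"hand":0.5},{"rx":0,"ry":0,"rz":-0.119,"tx":0,"ty":0,"tz":0,"hand":0.5},{"rx":0,"ry":0,"rz":-0.119,"tx":0,"ty":0,"tz":0,"hand":0.5},{"rx":0,"ry":0,"rz":-0.119,"tx":0,"ty":0,"tz":0,"hand":0.5},{"rx":0,"ry":0,"rz":-0.119,"tx":0,"ty":0,"tz":0,"hand":0.5},{"rx":0,"ry":0,"rz":-0.113,"tx":0,"ty":0,"tz":0,"hand":0.5},{"rx":0,"ry":0,"rz":0,"tx":0,"ty":0,"tz":0,"hand":0.5},{"rx":0,"ry":0,"rz":0,"tx":0,"ty":0,"tz":0,"hand":0.5}]'
```

```text
time: 11.48
tool_pos: [0.5492, 0.1022, 0.1969]
ee_rot: [180.0, 0.1, -23.1]
ft_force: [0.8, -0.7, 0.1]
gripper_width: 0.503
time: 12.32
tool_pos: [0.5493, 0.1003, 0.1968]
ee_rot: [-179.9, 0.1, 45.4]
ft_force: [-0.8, 0.3, -1.1]
gripper_width: 0.497
time: 13.15
tool_pos: [0.5494, 0.1003, 0.1971]
ee_rot: [-179.9, -0.0, 99.1]
ft_force: [0.1, 0.4, 0.5]
gripper_width: 0.501
```

```bash
python3 -m jog '[{"rx":0,"ry":0,"rz":0,"tx":0,"ty":0,"tz":0.010,"hand":0.5},{"rx":0,"ry":0,"rz":0,"tx":0,"ty":0,"tz":0.015,"hand":0.5},{"rx":0,"ry":0,"rz":0,"tx":0,"ty":0,"tz":0.016,"hand":0.5},{"rx":0,"ry":0,"rz":0,"tx":0,"ty":0,"tz":0.016,"hand":0.5},{"rx":0,"ry":0,"rz":0,"tx":0,"ty":0,"tz":0.016,"hand":0.5},{"rx":0,"ry":0,"rz":0,"tx":0,"ty":0,"tz":0.014,"hand":0.5},{"rx":0,"ry":0,"rz":0,"tx":0,"ty":0,"tz":0.012,"hand":0.5},{"rx":0,"ry":0,"rz":0,"tx":0,"ty":0,"tz":0.008,"hand":0.5},{"rx":0,"ry":0,"rz":0,"tx":0,"ty":0,"tz":0.005,"hand":0.5},{"rx":0,"ry":0,"rz":0,"tx":0,"ty":0,"tz":0.002,"hand":0.5}]'
python3 -m jog '[{"rx":0,"ry":0,"rz":0,"tx":0,"ty":0,"tz":0,"hand":0.4},{"rx":0,"ry":0,"rz":0,"tx":0,"ty":0,"tz":0,"hand":0.3},{"rx":0,"ry":0,"rz":0,"tx":0,"ty":0,"tz":0,"hand":0.2},{"rx":0,"ry":0,"rz":0,"tx":0,"ty":0,"tz":0,"hand":0.1},{"rx":0,"ry":0,"rz":0,"tx":0,"ty":0,"tz":0,"hand":0.1},{"rx":0,"ry":0,"rz":0,"tx":0,"ty":0,"tz":0,"hand":0.1},{"rx":0,"ry":0,"rz":0,"tx":0,"ty":0,"tz":0,"hand":0.1},{"rx":0,"ry":0,"rz":0,"tx":0,"ty":0,"tz":0,"hand":0.1},{"rx":0,"ry":0,"rz":0,"tx":0,"ty":0,"tz":0,"hand":0.1},{"rx":0,"ry":0,"rz":0,"tx":0,"ty":0,"tz":0,"hand":0.1}]' 30
```

```text
time: 13.98
tool_pos: [0.5495, 0.1003, 0.083]
ee_rot: [-179.9, -0.0, 99.2]
ft_force: [0.4, -0.2, -0.1]
gripper_width: 0.502
time: 14.82
tool_pos: [0.5512, 0.1005, 0.0845]
ee_rot: [179.8, 0.0, 99.3]
ft_force: [5.9, 1.5, -1.9]
gripper_width: 0.17
```

```bash
python3 - <<'E'
from h import *
o=monitor.get_obs(); print(o["tool_pos"],o["ee_rot"],o["ft_force"],o["torque"])
s=imaging.snapshot("side"); cv2.imwrite("pics/s6.png",cv2.resize(s["image"][130:330,200:440],None,fx=3,fy=3))
# arc in tool axes, yaw 99.2
P=np.array([.604,-.001]); psi=np.radians(99.2); x=np.array([np.cos(psi),np.sin(psi)]); y=np.array([np.sin(psi),-np.cos(psi)])
a0=np.arctan2(o["tool_pos"][1]-P[1],o["tool_pos"][0]-P[0]); print("a0",np.degrees(a0),np.hypot(*(o["tool_pos"][:2]-P)))
pr=None
for k in range(0,13):
    a=a0-0.055*k; p=0.115*np.array([np.cos(a),np.sin(a)]); q=np.array([p@x,p@y])
    if pr is not None: print(k,((q-pr)*1000).round(2))
    pr=q
E
```

```text
[0.55120238 0.1005189  0.08445763] [1.79835421e+02 5.06365130e-03 9.92716074e+01] [ 5.88859105  1.46684278 -1.8640189 ] [ 0.18380614 -0.95436691 -0.01007028]
a0 117.47789525287655 0.11442760279082183
1 [1.82 6.06]
2 [1.48 6.15]
3 [1.14 6.22]
4 [0.8  6.27]
5 [0.45 6.31]
6 [0.1  6.32]
7 [-0.24  6.32]
8 [-0.59  6.3 ]
9 [-0.94  6.25]
10 [-1.28  6.19]
11 [-1.62  6.11]
12 [-1.95  6.02]
```

View pics/s6.png

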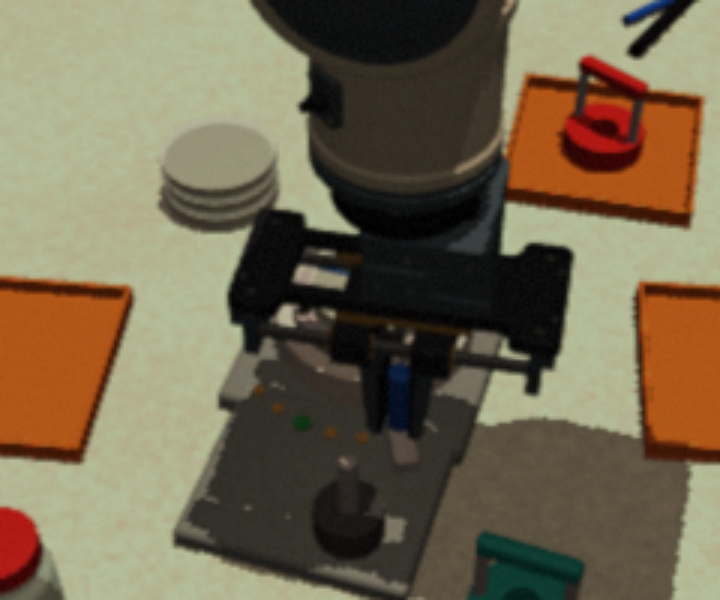

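The jaws hold the blue pin: opening 0.17 is 15.5 mm, and the crop shows the pin at (400,395). The arm yields about 0.3 mm/N, so I'll track angle from the measured TCP. I'm moving in quarter-click steps along the arc and reading the force after each one.

```bash
cat > feel.py <<'E'
from h import *
o=monitor.get_obs(); P=np.array([.604,-.001]); p=o["tool_pos"][:2]-P
a=np.arctan2(p[1],p[0]); t=np.array([np.sin(a),-np.cos(a)]); r=np.array([np.cos(a),np.sin(a)])
f=o["ft_force"][:2]
print("ANGLE %.3f rad  clicks %.2f r %.4f  resist %.1f N radial %.1f N fz %.1f t %.1f yaw %.1f"%(np.radians(117.48)-a,(np.radians(117.48)-a)/.22,np.hypot(*p),-f@t,f@r,o["ft_force"][2],o["time"],o["ee_rot"][2]))
E
python3 feel.py
python3 -m jog '[{"rx":0,"ry":0,"rz":0,"tx":0.0004,"ty":0.0012,"tz":0,"hand":0.1},{"rx":0,"ry":0,"rz":0,"tx":0.0004,"ty":0.0012,"tz":0,"hand":0.1},{"rx":0,"ry":0,"rz":0,"tx":0.0004,"ty":0.0012,"tz":0,"hand":0.1},{"rx":0,"ry":0,"rz":0,"tx":0.0003,"ty":0.0012,"tz":0,"hand":0.1},{"rx":0,"ry":0,"rz":0,"tx":0.0003,"ty":0.0012,"tz":0,"hand":0.1},{"rx":0,"ry":0,"rz":0,"tx":0,"ty":0,"tz":0,"hand":0.1},{"rx":0,"ry":0,"rz":0,"tx":0,"ty":0,"tz":0,"hand":0.1},{"rx":0,"ry":0,"rz":0,"tx":0,"ty":0,"tz":0,"hand":0.1},{"rx":0,"ry":0,"rz":0,"tx":0,"ty":0,"tz":0,"hand":0.1},{"rx":0,"ry":0,"rz":0,"tx":0,"ty":0,"tz":0,"hand":0.1}]'
python3 feel.py
```

```text
ANGLE -0.000 rad  clicks -0.00 r 0.1144  resist -5.8 N radial -0.9 N fz -1.8 t 14.9 yaw 99.3
time: 15.7
tool_pos: [0.5551, 0.1028, 0.0843]
ee_rot: [-180.0, 0.0, 99.3]
ft_force: [-3.1, -5.7, 9.2]
gripper_width: 0.17
ANGLE 0.039 rad  clicks 0.18 r 0.1147  resist 5.2 N radial -3.9 N fz 9.2 t 15.7 yaw 99.3
```

```bash
python3 -m jog '[{"rx":0,"ry":0,"rz":0,"tx":0.0003,"ty":0.0012,"tz":0,"hand":0.1},{"rx":0,"ry":0,"rz":0,"tx":0.0003,"ty":0.0012,"tz":0,"hand":0.1},{"rx":0,"ry":0,"rz":0,"tx":0.0003,"ty":0.0012,"tz":0,"hand":0.1},{"rx":0,"ry":0,"rz":0,"tx":0.0003,"ty":0.0012,"tz":0,"hand":0.1},{"rx":0,"ry":0,"rz":0,"tx":0.0003,"ty":0.0013,"tz":0,"hand":0.1},{"rx":0,"ry":0,"rz":0,"tx":0,"ty":0,"tz":0,"hand":0.1},{"rx":0,"ry":0,"rz":0,"tx":0,"ty":0,"tz":0,"hand":0.1},{"rx":0,"ry":0,"rz":0,"tx":0,"ty":0,"tz":0,"hand":0.1},{"rx":0,"ry":0,"rz":0,"tx":0,"ty":0,"tz":0,"hand":0.1},{"rx":0,"ry":0,"rz":0,"tx":0,"ty":0,"tz":0,"hand":0.1}]'
python3 feel.py
```

```text
time: 16.53
tool_pos: [0.5598, 0.1053, 0.0842]
ee_rot: [-179.9, 0.0, 99.3]
ft_force: [-8.2, -3.8, 13.3]
gripper_width: 0.169
ANGLE 0.086 rad  clicks 0.39 r 0.1151  resist 9.0 N radial -0.4 N fz 13.3 t 16.5 yaw 99.3
```

Resistance is rising towards the first midpoint, as expected. There's some vertical preload, so I'll relieve 1 mm as I go.

```bash
python3 -m jog '[{"rx":0,"ry":0,"rz":0,"tx":0.0002,"ty":0.0012,"tz":-0.0002,"hand":0.1},{"rx":0,"ry":0,"rz":0,"tx":0.0002,"ty":0.0012,"tz":-0.0002,"hand":0.1},{"rx":0,"ry":0,"rz":0,"tx":0.0002,"ty":0.0012,"tz":-0.0002,"hand":0.1},{"rx":0,"ry":0,"rz":0,"tx":0.0002,"ty":0.0013,"tz":-0.0002,"hand":0.1},{"rx":0,"ry":0,"rz":0,"tx":0.0002,"ty":0.0013,"tz":-0.0002,"hand":0.1},{"rx":0,"ry":0,"rz":0,"tx":0,"ty":0,"tz":0,"hand":0.1},{"rx":0,"ry":0,"rz":0,"tx":0,"ty":0,"tz":0,"hand":0.1},{"rx":0,"ry":0,"rz":0,"tx":0,"ty":0,"tz":0,"hand":0.1},{"rx":0,"ry":0,"rz":0,"tx":0,"ty":0,"tz":0,"hand":0.1},{"rx":0,"ry":0,"rz":0,"tx":0,"ty":0,"tz":0,"hand":0.1}]'
python3 feel.py
python3 -m jog '[{"rx":0,"ry":0,"rz":0,"tx":0.0002,"ty":0.0012,"tz":0,"hand":0.1},{"rx":0,"ry":0,"rz":0,"tx":0.0002,"ty":0.0012,"tz":0,"hand":0.1},{"rx":0,"ry":0,"rz":0,"tx":0.0002,"ty":0.0013,"tz":0,"hand":0.1},{"rx":0,"ry":0,"rz":0,"tx":0.0001,"ty":0.0013,"tz":0,"hand":0.1},{"rx":0,"ry":0,"rz":0,"tx":0.0001,"ty":0.0013,"tz":0,"hand":0.1},{"rx":0,"ry":0,"rz":0,"tx":0,"ty":0,"tz":0,"hand":0.1},{"rx":0,"ry":0,"rz":0,"tx":0,"ty":0,"tz":0,"hand":0.1},{"rx":0,"ry":0,"rz":0,"tx":0,"ty":0,"tz":0,"hand":0.1},{"rx":0,"ry":0,"rz":0,"tx":0,"ty":0,"tz":0,"hand":0.1},{"rx":0,"ry":0,"rz":0,"tx":0,"ty":0,"tz":0,"hand":0.1}]'
python3 feel.py
python3 -m jog '[{"rx":0,"ry":0,"rz":0,"tx":0.0001,"ty":0.0012,"tz":0,"hand":0.1},{"rx":0,"ry":0,"rz":0,"tx":0.0001,"ty":0.0012,"tz":0,"hand":0.1},{"rx":0,"ry":0,"rz":0,"tx":0.0001,"ty":0.0013,"tz":0,"hand":0.1},{"rx":0,"ry":0,"rz":0,"tx":0.0001,"ty":0.0013,"tz":0,"hand":0.1},{"rx":0,"ry":0,"rz":0,"tx":0.0001,"ty":0.0013,"tz":0,"hand":0.1},{"rx":0,"ry":0,"rz":0,"tx":0,"ty":0,"tz":0,"hand":0.1},{"rx":0,"ry":0,"rz":0,"tx":0,"ty":0,"tz":0,"hand":0.1},{"rx":0,"ry":0,"rz":0,"tx":0,"ty":0,"tz":0,"hand":0.1},{"rx":0,"ry":0,"rz":0,"tx":0,"ty":0,"tz":0,"hand":0.1},{"rx":0,"ry":0,"rz":0,"tx":0,"ty":0,"tz":0,"hand":0.1}]'
python3 feel.py
```

```text
time: 17.37
tool_pos: [0.5645, 0.1074, 0.0844]
ee_rot: [-179.7, -0.0, 99.3]
ft_force: [-10.5, -0.9, 3.2]
gripper_width: 0.167
ANGLE 0.131 rad  clicks 0.59 r 0.1154  resist 10.1 N radial 2.7 N fz 3.2 t 17.4 yaw 99.3
time: 18.2
tool_pos: [0.5712, 0.1102, 0.0844]
ee_rot: [-179.8, -0.1, 99.3]
ft_force: [-6.9, 7.8, 1.0]
gripper_width: 0.173
ANGLE 0.193 rad  clicks 0.88 r 0.1159  resist 4.4 N radial 9.4 N fz 1.0 t 18.2 yaw 99.3
time: 19.03
tool_pos: [0.5775, 0.1115, 0.0844]
ee_rot: [-179.8, -0.1, 99.3]
ft_force: [-7.3, 6.5, -1.2]
gripper_width: 0.167
ANGLE 0.249 rad  clicks 1.13 r 0.1156  resist 5.7 N radial 8.0 N fz -1.2 t 19.0 yaw 99.3
```

Click 1 was felt: resistance 10.1 N, down to 4.4 N, rising again. The tool is being pulled outwards by about 8 N, so I'll shift the command out a little over the next steps.

```bash
python3 -m jog '[{"rx":0,"ry":0,"rz":0,"tx":0.0003,"ty":0.0012,"tz":0,"hand":0.1},{"rx":0,"ry":0,"rz":0,"tx":0.0003,"ty":0.0012,"tz":0,"hand":0.1},{"rx":0,"ry":0,"rz":0,"tx":0.0003,"ty":0.0013,"tz":0,"hand":0.1},{"rx":0,"ry":0,"rz":0,"tx":0.0003,"ty":0.0013,"tz":0,"hand":0.1},{"rx":0,"ry":0,"rz":0,"tx":0.0003,"ty":0.0013,"tz":0,"hand":0.1},{"rx":0,"ry":0,"rz":0,"tx":0,"ty":0,"tz":0,"hand":0.1},{"rx":0,"ry":0,"rz":0,"tx":0,"ty":0,"tz":0,"hand":0.1},{"rx":0,"ry":0,"rz":0,"tx":0,"ty":0,"tz":0,"hand":0.1},{"rx":0,"ry":0,"rz":0,"tx":0,"ty":0,"tz":0,"hand":0.1},{"rx":0,"ry":0,"rz":0,"tx":0,"ty":0,"tz":0,"hand":0.1}]'
python3 feel.py
python3 -m jog '[{"rx":0,"ry":0,"rz":0,"tx":0,"ty":0.0012,"tz":0,"hand":0.1},{"rx":0,"ry":0,"rz":0,"tx":0.0001,"ty":0.0012,"tz":0,"hand":0.1},{"rx":0,"ry":0,"rz":0,"tx":0,"ty":0.0013,"tz":0,"hand":0.1},{"rx":0,"ry":0,"rz":0,"tx":0.0001,"ty":0.0013,"tz":0,"hand":0.1},{"rx":0,"ry":0,"rz":0,"tx":0,"ty":0.0013,"tz":0,"hand":0.1},{"rx":0,"ry":0,"rz":0,"tx":0,"ty":0,"tz":0,"hand":0.1},{"rx":0,"ry":0,"rz":0,"tx":0,"ty":0,"tz":0,"hand":0.1},{"rx":0,"ry":0,"rz":0,"tx":0,"ty":0,"tz":0,"hand":0.1},{"rx":0,"ry":0,"rz":0,"tx":0,"ty":0,"tz":0,"hand":0.1},{"rx":0,"ry":0,"rz":0,"tx":0,"ty":0,"tz":0,"hand":0.1}]'
python3 feel.py
```

```text
time: 19.87
tool_pos: [0.5831, 0.1133, 0.0843]
ee_rot: [-179.7, -0.0, 99.3]
ft_force: [-8.7, -0.9, 0.9]
gripper_width: 0.17
ANGLE 0.299 rad  clicks 1.36 r 0.1162  resist 8.7 N radial 0.7 N fz 0.9 t 19.9 yaw 99.3
time: 20.7
tool_pos: [0.5889, 0.1146, 0.0843]
ee_rot: [-179.7, -0.0, 99.3]
ft_force: [-11.4, -0.2, 3.9]
gripper_width: 0.17
ANGLE 0.349 rad  clicks 1.59 r 0.1166  resist 11.4 N radial 1.2 N fz 3.9 t 20.7 yaw 99.3
```

```bash
python3 -m jog '[{"rx":0,"ry":0,"rz":0,"tx":0,"ty":0.0012,"tz":0,"hand":0.1},{"rx":0,"ry":0,"rz":0,"tx":0,"ty":0.0012,"tz":0,"hand":0.1},{"rx":0,"ry":0,"rz":0,"tx":-0.0001,"ty":0.0013,"tz":0,"hand":0.1},{"rx":0,"ry":0,"rz":0,"tx":0,"ty":0.0013,"tz":0,"hand":0.1},{"rx":0,"ry":0,"rz":0,"tx":-0.0001,"ty":0.0013,"tz":0,"hand":0.1},{"rx":0,"ry":0,"rz":0,"tx":0,"ty":0,"tz":0,"hand":0.1},{"rx":0,"ry":0,"rz":0,"tx":0,"ty":0,"tz":0,"hand":0.1},{"rx":0,"ry":0,"rz":0,"tx":0,"ty":0,"tz":0,"hand":0.1},{"rx":0,"ry":0,"rz":0,"tx":0,"ty":0,"tz":0,"hand":0.1},{"rx":0,"ry":0,"rz":0,"tx":0,"ty":0,"tz":0,"hand":0.1}]'
python3 feel.py
python3 -m jog '[{"rx":0,"ry":0,"rz":0,"tx":-0.0001,"ty":0.0012,"tz":0,"hand":0.1},{"rx":0,"ry":0,"rz":0,"tx":-0.0001,"ty":0.0012,"tz":0,"hand":0.1},{"rx":0,"ry":0,"rz":0,"tx":-0.0001,"ty":0.0012,"tz":0,"hand":0.1},{"rx":0,"ry":0,"rz":0,"tx":-0.0001,"ty":0.0012,"tz":0,"hand":0.1},{"rx":0,"ry":0,"rz":0,"tx":-0.0002,"ty":0.0012,"tz":0,"hand":0.1},{"rx":0,"ry":0,"rz":0,"tx":0,"ty":0,"tz":0,"hand":0.1},{"rx":0,"ry":0,"rz":0,"tx":0,"ty":0,"tz":0,"hand":0.1},{"rx":0,"ry":0,"rz":0,"tx":0,"ty":0,"tz":0,"hand":0.1},{"rx":0,"ry":0,"rz":0,"tx":0,"ty":0,"tz":0,"hand":0.1},{"rx":0,"ry":0,"rz":0,"tx":0,"ty":0,"tz":0,"hand":0.1}]'
python3 feel.py
```

```text
time: 21.53
tool_pos: [0.5961, 0.1159, 0.0844]
ee_rot: [-179.8, -0.1, 99.3]
ft_force: [-5.5, 3.7, -0.1]
gripper_width: 0.164
ANGLE 0.412 rad  clicks 1.87 r 0.1171  resist 5.2 N radial 4.1 N fz -0.1 t 21.5 yaw 99.3
time: 22.37
tool_pos: [0.6023, 0.1164, 0.0844]
ee_rot: [-179.8, -0.1, 99.3]
ft_force: [-4.9, 6.2, -1.6]
gripper_width: 0.168
ANGLE 0.465 rad  clicks 2.11 r 0.1174  resist 4.8 N radial 6.3 N fz -1.6 t 22.4 yaw 99.3
```

Click 2 was felt: 11.4 N, down to about 5 N. Continuing to the third one with smaller checks.

```bash
python3 -m jog '[{"rx":0,"ry":0,"rz":0,"tx":0,"ty":0.0012,"tz":0,"hand":0.1},{"rx":0,"ry":0,"rz":0,"tx":0,"ty":0.0012,"tz":0,"hand":0.1},{"rx":0,"ry":0,"rz":0,"tx":-0.0001,"ty":0.0012,"tz":0,"hand":0.1},{"rx":0,"ry":0,"rz":0,"tx":-0.0001,"ty":0.0012,"tz":0,"hand":0.1},{"rx":0,"ry":0,"rz":0,"tx":-0.0001,"ty":0.0012,"tz":0,"hand":0.1},{"rx":0,"ry":0,"rz":0,"tx":0,"ty":0,"tz":0,"hand":0.1},{"rx":0,"ry":0,"rz":0,"tx":0,"ty":0,"tz":0,"hand":0.1},{"rx":0,"ry":0,"rz":0,"tx":0,"ty":0,"tz":0,"hand":0.1},{"rx":0,"ry":0,"rz":0,"tx":0,"ty":0,"tz":0,"hand":0.1},{"rx":0,"ry":0,"rz":0,"tx":0,"ty":0,"tz":0,"hand":0.1}]'
python3 feel.py
python3 -m jog '[{"rx":0,"ry":0,"rz":0,"tx":-0.0003,"ty":0.0012,"tz":0,"hand":0.1},{"rx":0,"ry":0,"rz":0,"tx":-0.0003,"ty":0.0012,"tz":0,"hand":0.1},{"rx":0,"ry":0,"rz":0,"tx":-0.0003,"ty":0.0012,"tz":0,"hand":0.1},{"rx":0,"ry":0,"rz":0,"tx":-0.0003,"ty":0.0012,"tz":0,"hand":0.1},{"rx":0,"ry":0,"rz":0,"tx":-0.0003,"ty":0.0012,"tz":0,"hand":0.1},{"rx":0,"ry":0,"rz":0,"tx":0,"ty":0,"tz":0,"hand":0.1},{"rx":0,"ry":0,"rz":0,"tx":0,"ty":0,"tz":0,"hand":0.1},{"rx":0,"ry":0,"rz":0,"tx":0,"ty":0,"tz":0,"hand":0.1},{"rx":0,"ry":0,"rz":0,"tx":0,"ty":0,"tz":0,"hand":0.1},{"rx":0,"ry":0,"rz":0,"tx":0,"ty":0,"tz":0,"hand":0.1}]'
python3 feel.py
```

```text
time: 23.2
tool_pos: [0.6074, 0.1168, 0.0843]
ee_rot: [-179.7, -0.1, 99.3]
ft_force: [-10.2, 2.7, 3.1]
gripper_width: 0.169
ANGLE 0.509 rad  clicks 2.31 r 0.1178  resist 10.3 N radial 2.4 N fz 3.1 t 23.2 yaw 99.3
time: 24.03
tool_pos: [0.6132, 0.1169, 0.0843]
ee_rot: [-179.7, -0.1, 99.3]
ft_force: [-12.6, 8.7, 3.7]
gripper_width: 0.164
ANGLE 0.558 rad  clicks 2.54 r 0.1182  resist 13.2 N radial 7.7 N fz 3.7 t 24.0 yaw 99.3
```

```bash
python3 -m jog '[{"rx":0,"ry":0,"rz":0,"tx":0,"ty":0.001,"tz":0,"hand":0.1},{"rx":0,"ry":0,"rz":0,"tx":0,"ty":0.001,"tz":0,"hand":0.1},{"rx":0,"ry":0,"rz":0,"tx":0,"ty":0.001,"tz":0,"hand":0.1},{"rx":0,"ry":0,"rz":0,"tx":0,"ty":0.001,"tz":0,"hand":0.1},{"rx":0,"ry":0,"rz":0,"tx":0,"ty":0,"tz":0,"hand":0.1},{"rx":0,"ry":0,"rz":0,"tx":0,"ty":0,"tz":0,"hand":0.1},{"rx":0,"ry":0,"rz":0,"tx":0,"ty":0,"tz":0,"hand":0.1},{"rx":0,"ry":0,"rz":0,"tx":0,"ty":0,"tz":0,"hand":0.1},{"rx":0,"ry":0,"rz":0,"tx":0,"ty":0,"tz":0,"hand":0.1},{"rx":0,"ry":0,"rz":0,"tx":0,"ty":0,"tz":0,"hand":0.1}]'
python3 feel.py
python3 - <<'E'
from h import *
s=imaging.snapshot("side"); cv2.imwrite("pics/s7.png",cv2.resize(s["image"][200:320,240:380],None,fx=5,fy=5,interpolation=cv2.INTER_CUBIC))
E
```

```text
time: 24.87
tool_pos: [0.6177, 0.1169, 0.0843]
ee_rot: [-179.7, -0.1, 99.3]
ft_force: [-8.9, 2.1, 1.0]
gripper_width: 0.17
ANGLE 0.595 rad  clicks 2.71 r 0.1187  resist 9.0 N radial 1.1 N fz 1.0 t 24.9 yaw 99.3
```

View pics/s7.png

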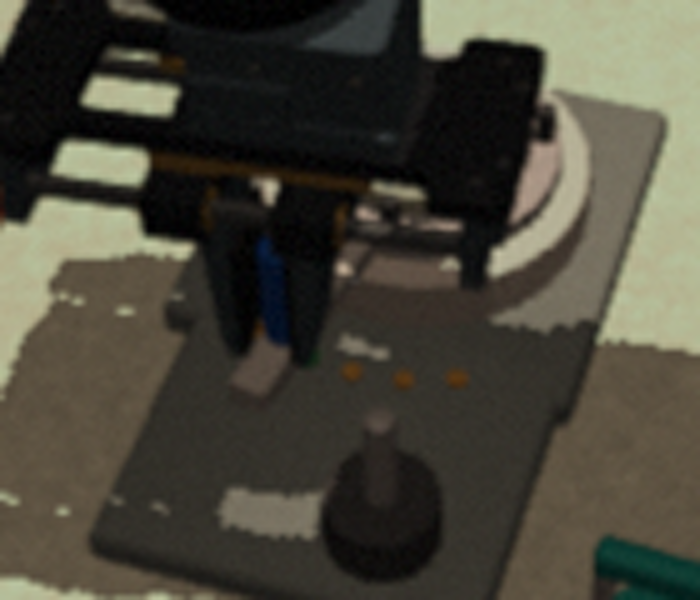

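The side crop shows the dots: green at (315,358), orange at (350,370), (403,380) and (457,378). The bar end is at about (250,385). I'll turn the bar tip into an angle to check it against the TCP estimate.

```bash
python3 - <<'E'
from h import *
s=imaging.snapshot("side")
P=np.array([.604,-.001])
for n,uv,z in[("end L corner",(232,378),.057),("end R corner",(258,392),.057),("bar",(262,362),.057),("green",(315,358),.017),("o2",(350,370),.017),("o1",(403,380),.017),("o0",(457,378),.017)]:
    p=ray(s,(uv[0]/5+240,uv[1]/5+200),z); q=p[:2]-P; print(n,p.round(4),np.degrees(np.arctan2(q[1],q[0])).round(1),np.hypot(*q).round(4))
img=s["image"]; 
a0=np.radians(118)
for d,c in((0.5,(0,0,255)),(0.6,(0,255,255)),(0.66,(0,255,0)),(0.75,(255,0,0))):
    a=a0-d; u=proj(s,[*(P+.145*np.array([np.cos(a),np.sin(a)])),.057])[0]; print(d,(u-[240,200])*5)
t=imaging.snapshot("top"); cv2.imwrite("pics/t7.png",cv2.resize(t["image"][200:300,240:390],None,fx=5,fy=5,interpolation=cv2.INTER_CUBIC))
E
```

```text
end L corner [0.6262 0.1378 0.057 ] 80.9 0.1406
end R corner [0.6147 0.1405 0.057 ] 85.7 0.1419
bar [0.6188 0.1272 0.057 ] 83.4 0.129
green [0.6149 0.0894 0.017 ] 83.1 0.0911
o2 [0.5999 0.0902 0.017 ] 92.6 0.0913
o1 [0.5788 0.0877 0.017 ] 105.9 0.0922
o0 [0.5596 0.0795 0.017 ] 118.9 0.092
0.5 [277.29376402 406.19149035]
0.6 [241.45213173 393.3196883 ]
0.66 [221.0721984  384.30263979]
0.75 [192.31157198 369.09554623]
```

View pics/t7.png

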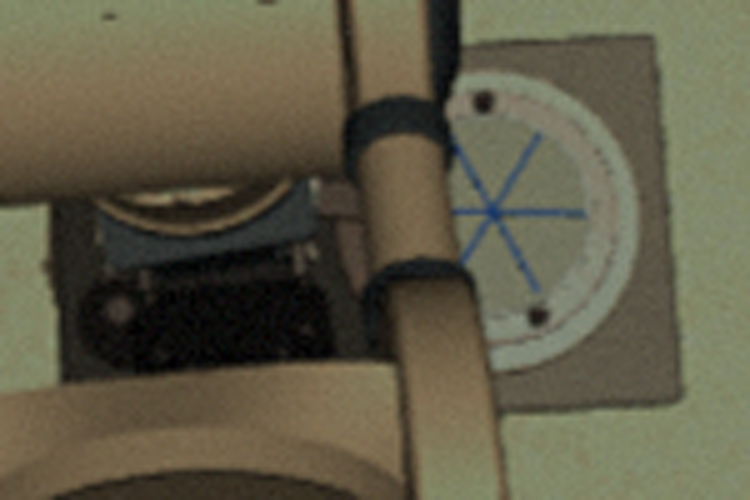

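The bar centreline measures 83.3°, which is 0.605 rad from its start, and agrees with the TCP estimate of 0.60. Third click is at about 80.6°. The top view only shows the dish star; the arm hides the lever. About 5 mm more is needed, and the resistance should fall as it gets there.

```bash
python3 -m jog '[{"rx":0,"ry":0,"rz":0,"tx":-0.0001,"ty":0.001,"tz":0,"hand":0.1},{"rx":0,"ry":0,"rz":0,"tx":-0.0001,"ty":0.001,"tz":0,"hand":0.1},{"rx":0,"ry":0,"rz":0,"tx":-0.0001,"ty":0.001,"tz":0,"hand":0.1},{"rx":0,"ry":0,"rz":0,"tx":-0.0001,"ty":0.001,"tz":0,"hand":0.1},{"rx":0,"ry":0,"rz":0,"tx":0,"ty":0,"tz":0,"hand":0.1},{"rx":0,"ry":0,"rz":0,"tx":0,"ty":0,"tz":0,"hand":0.1},{"rx":0,"ry":0,"rz":0,"tx":0,"ty":0,"tz":0,"hand":0.1},{"rx":0,"ry":0,"rz":0,"tx":0,"ty":0,"tz":0,"hand":0.1},{"rx":0,"ry":0,"rz":0,"tx":0,"ty":0,"tz":0,"hand":0.1},{"rx":0,"ry":0,"rz":0,"tx":0,"ty":0,"tz":0,"hand":0.1}]'
python3 feel.py
python3 - <<'E'
from h import *
s=imaging.snapshot("side"); cv2.imwrite("pics/s8.png",cv2.resize(s["image"][200:320,240:380],None,fx=5,fy=5,interpolation=cv2.INTER_CUBIC))
p=monitor.get_obs()["tool_pos"][:2]; c=np.hypot(*(p-[.5512,.1005])); print("chord angle",2*np.arcsin(c/.23))
E
```

```text
time: 25.85
tool_pos: [0.6223, 0.1166, 0.0843]
ee_rot: [-179.8, -0.0, 99.3]
ft_force: [-4.9, -2.2, -0.5]
gripper_width: 0.169
ANGLE 0.634 rad  clicks 2.88 r 0.1190  resist 4.5 N radial -2.9 N fz -0.5 t 25.9 yaw 99.3
chord angle 0.6449043342281416
```

View pics/s8.png

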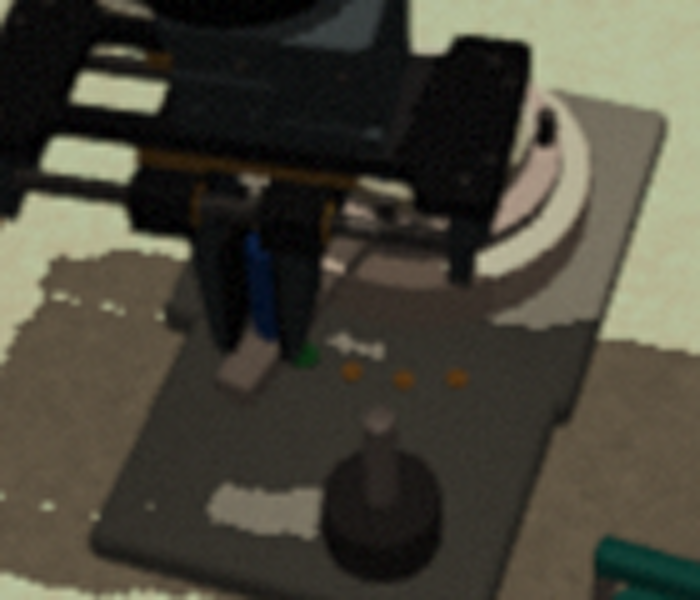

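The bar tip is now at about (230,382) in the crop, which gives about 0.64 rad. Resistance has dropped from 13.2 to 4.5 N. One last millimetre to the middle of the click, then a settle and a check.

```bash
python3 -m jog '[{"rx":0,"ry":0,"rz":0,"tx":-0.0003,"ty":0.0006,"tz":0,"hand":0.1},{"rx":0,"ry":0,"rz":0,"tx":-0.0003,"ty":0.0006,"tz":0,"hand":0.1},{"rx":0,"ry":0,"rz":0,"tx":0,"ty":0,"tz":0,"hand":0.1},{"rx":0,"ry":0,"rz":0,"tx":0,"ty":0,"tz":0,"hand":0.1},{"rx":0,"ry":0,"rz":0,"tx":0,"ty":0,"tz":0,"hand":0.1},{"rx":0,"ry":0,"rz":0,"tx":0,"ty":0,"tz":0,"hand":0.1},{"rx":0,"ry":0,"rz":0,"tx":0,"ty":0,"tz":0,"hand":0.1},{"rx":0,"ry":0,"rz":0,"tx":0,"ty":0,"tz":0,"hand":0.1},{"rx":0,"ry":0,"rz":0,"tx":0,"ty":0,"tz":0,"hand":0.1},{"rx":0,"ry":0,"rz":0,"tx":0,"ty":0,"tz":0,"hand":0.1}]'
python3 feel.py
python3 - <<'E'
from h import *
s=imaging.snapshot("side"); cv2.imwrite("pics/s9.png",s["image"]); cv2.imwrite("pics/s9c.png",cv2.resize(s["image"][200:320,240:380],None,fx=5,fy=5,interpolation=cv2.INTER_CUBIC))
o=monitor.get_obs();p=o["tool_pos"][:2]; c=np.hypot(*(p-[.5512,.1005])); print("chord angle",2*np.arcsin(c/.23),o["qvel"].round(2))
C=cloud(s); hsv=cv2.cvtColor(s["image"],cv2.COLOR_BGR2HSV)
m=((hsv[...,0]<5)|(hsv[...,0]>174))&(hsv[...,1]>150)&(np.abs(C[...,0]-.506)<.08)&(np.abs(C[...,1]+.267)<.08)&(C[...,2]>.02)&(C[...,2]<.03)
e=C[m]; print("ring",cv2.minEnclosingCircle((e[:,:2]*1000).astype(np.float32)),np.median(e[:,2]))
python=None
E
python3 feel.py
```

```text
time: 26.73
tool_pos: [0.6236, 0.1164, 0.0843]
ee_rot: [-179.8, -0.0, 99.3]
ft_force: [-5.2, -0.7, -1.1]
gripper_width: 0.171
ANGLE 0.645 rad  clicks 2.93 r 0.1190  resist 5.0 N radial -1.6 N fz -1.1 t 26.7 yaw 99.3
chord angle 0.6565911576831869 [-0.04 -0.04 -0.01 -0.05  0.05 -0.11]
ring ((506.2815856933594, -267.1084289550781), 32.67040252685547) 0.024983331749607634
ANGLE 0.645 rad  clicks 2.93 r 0.1190  resist 4.9 N radial -1.7 N fz -0.8 t 26.8 yaw 99.3
```

View pics/s9c.png

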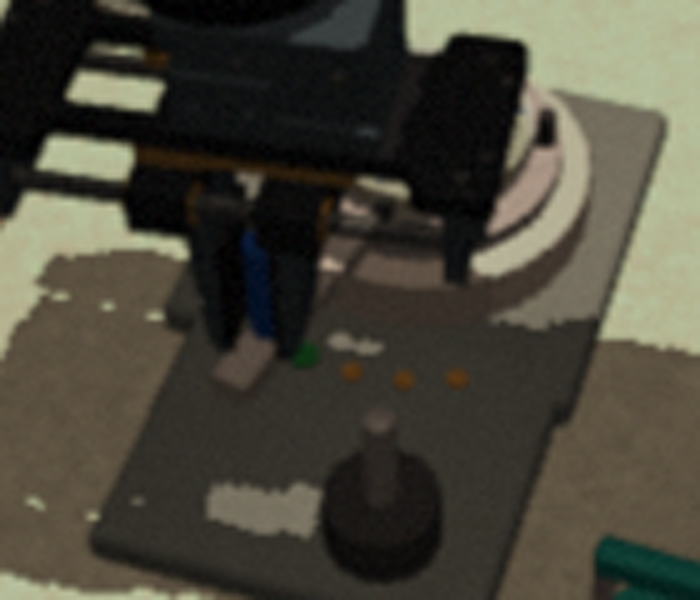

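View pics/s9.png

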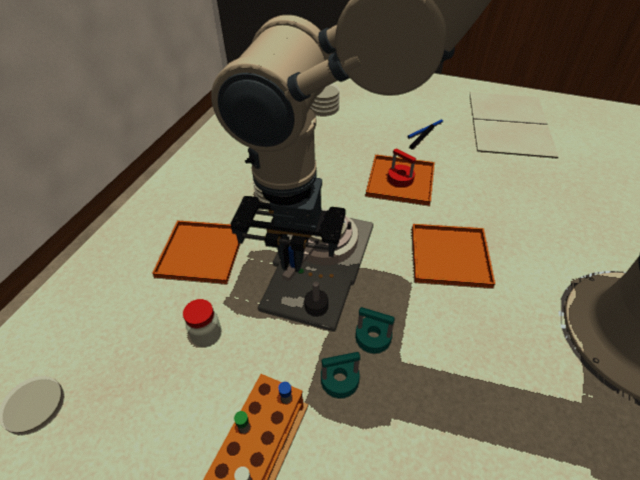

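The crop shows the bar tip at about (227,378), which works out to about 0.65 rad, and the jaws still grip the pin. The full view shows the ring flat in its tray at (401,172). The jar, rack and dishes are where they were. Handing in.

```bash
python3 -c "
from cell import env
print(env.sign_off())"; python3 feel.py
```

```text
the job is handed in; nothing more can be done
None
the job is handed in; nothing more can be done
```

I lifted the red ring off its post and stood it in the rightmost tray. Then I gripped the blue pin, swung the lever three clicks clockwise and handed in at about 27 s, still holding it. No verdict was reported.

- **Ring:** my last check put its centre at about (0.506, -0.267), within 2 mm of the tray centre. Its collar top was at z = 0.025 m, so it stands flat and is let go.
- **Clicks by feel:** force at the pin peaked at about 10, 11 and 13 N between clicks and fell to about 4.5–5 N on each one. That is higher than the 1–3 N and 7–9 N stated, probably from pad friction and sideways load, but the three peaks and dips were clear.
- **Lever angle:** the three estimates at the end were 0.645 rad (arm position), 0.657 rad (chord of its path) and about 0.65 rad (camera view of the bar tip). All are well inside 0.583–0.737 rad. They differ slightly because my pivot estimate was a few millimetres off.
- **Hold:** the arm was at rest with the jaws closed on the pin, and about 5 N of spring force was felt.
- **Bystanders:** the jar and rack looked unmoved in the last side view. The arm partly hid the dishes, but I saw no sign of a shift.

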